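# Set a stepped spindle level in V-blocks for inspection

## Task

Set the stepped spindle up on the grey inspection bed: a V-block squarely on each of the bed's two raised pads, vees in line along the bed, and the spindle lying in both vees with its thick end towards the end stop and its square between the blocks. So that the spindle lies level, the packing plate goes flat on the pad farther from the stop, beneath the V-block that carries the thin end. Let go of everything and do not disturb the oil bottle or the loupe.

Things in the scene. Friction and masses are not known exactly. Their poses are not given: they have to be found in the camera images.
- bed: Fixed grey inspection bed, slab 270 x 94 mm at its foot, top face 24 mm above the table. Origin: centre of its underside, z = 0. x along its length (roughly across the robot's view), y across. Two bright pads, 56 (x) by 64 mm (y), centred at x = +58 and -58 mm, y = 0, pad faces at z = 27 mm. A round socket at x = +110 and -110 mm: one holds the end stop, the other a flat brass plug 5 mm high.
- stop: Fixed dark steel end stop: upright round post, 18 mm thick, 53 mm high, with a bright button on both sides reaching 12 mm from its axis, 39 mm above its foot. Origin: centre of its foot on the bed's top. It stands in one of the bed's end sockets, bed x = +110 or -110 mm; which one changes from start to start.
- v_block_a: Loose steel V-block: 34 mm along x (the vee's direction), 40 mm along y, 28 mm high, 0.2 kg. Origin: centre of its underside. Vee 24 mm wide at the top, 11.5 mm deep, about 90 degrees. Grip across the plain upright y faces. A 28 mm round seats with its axis 35.7 mm above the underside, a 14 mm round 26 mm. Identical to v_block_b: either may go to either pad, either way round.
- v_block_b: Loose steel V-block, the same in every way as v_block_a.
- packing_plate: Loose flat steel packing plate with two holes, 54 mm along its x axis, 60 mm along y, 10 mm thick, 0.24 kg, lying flat. Origin: centre of its underside; z up. On the bed its x axis lies along the bed's x axis, either way round.
- spindle: Loose stepped steel spindle, 180 mm long, 0.42 kg. Origin: on its axis, at half length. x runs from thick to thin end: round 28 mm diameter from x = -90 to -28, square 28 x 28 mm from -28 to 0, round 14 mm diameter from 0 to +90 mm. Centre of mass at x = -22 mm. Starts lying level, axis 14 mm above the table. Set up, the origin is 63 mm above the table over mid-bed, x pointing away from the stop.
- spindle_thick_end (a point): The centre of the spindle's thick end face (bored, dark hole), at spindle x = -90 mm. Set up properly it faces the stop's button with a gap of about 8 mm.
- spindle_square (a point): Middle of the spindle's square section, at spindle x = -14 mm: the place to grip it, 28 mm across its two upright faces, about midway between the two V-blocks when set up.
- oil_bottle: Bystander: upright oil bottle with a thin spout, 28 mm in diameter, 93 mm high, near the front edge of the table. Origin: centre of its underside. Leave it alone.
- loupe: Bystander: black eye loupe, 38 mm in diameter, 32 mm high, standing near the front edge of the table, right of the oil bottle. Origin: centre of its underside. Leave it alone.
Things that resemble listed ones, but are neither listed nor needed, are in the scene too. What is shaped like the v_block_a but green is not meant.

How it is judged (in metres and radians):
At the end, for the whole second after the job is handed in: Packing plate on the pad away from the stop, a V-block on it, the other on the pad by the stop, each within 10 mm of pad centre, in line within 0.15 rad (plate 0.2); spindle seated in both vees, level within 0.035 rad, thick end to the stop, within 14 mm of mid-bed; all released, at rest (((x of stop in the frame of bed above 0 m and (x of packing_plate in the frame of bed between -0.068 and -0.048 m and y of packing_plate in the frame of bed between -0.01 and 0.01 m and z of packing_plate in the frame of bed between 0.024 and 0.03 m and angle between packing_plate's own z axis and vertical below 0.06 rad and angle between the x axis of packing_plate and the x axis of bed, either way round below 0.2 rad) and (x of v_block_a in the frame of bed between 0.048 and 0.068 m and y of v_block_a in the frame of bed between -0.01 and 0.01 m and z of v_block_a in the frame of bed between 0.024 and 0.03 m and angle between v_block_a's own z axis and vertical below 0.06 rad and angle between the x axis of v_block_a and the x axis of bed, either way round below 0.15 rad) and (x of v_block_b in the frame of bed between -0.068 and -0.048 m and y of v_block_b in the frame of bed between -0.01 and 0.01 m and z of v_block_b in the frame of bed between 0.034 and 0.04 m and angle between v_block_b's own z axis and vertical below 0.06 rad and angle between the x axis of v_block_b and the x axis of bed, either way round below 0.15 rad)) or (x of stop in the frame of bed above 0 m and (x of packing_plate in the frame of bed between -0.068 and -0.048 m and y of packing_plate in the frame of bed between -0.01 and 0.01 m and z of packing_plate in the frame of bed between 0.024 and 0.03 m and angle between packing_plate's own z axis and vertical below 0.06 rad and angle between the x axis of packing_plate and the x axis of bed, either way round below 0.2 rad) and (x of v_block_b in the frame of bed between 0.048 and 0.068 m and y of v_block_b in the frame of bed between -0.01 and 0.01 m and z of v_block_b in the frame of bed between 0.024 and 0.03 m and angle between v_block_b's own z axis and vertical below 0.06 rad and angle between the x axis of v_block_b and the x axis of bed, either way round below 0.15 rad) and (x of v_block_a in the frame of bed between -0.068 and -0.048 m and y of v_block_a in the frame of bed between -0.01 and 0.01 m and z of v_block_a in the frame of bed between 0.034 and 0.04 m and angle between v_block_a's own z axis and vertical below 0.06 rad and angle between the x axis of v_block_a and the x axis of bed, either way round below 0.15 rad)) or (x of stop in the frame of bed below 0 m and (x of packing_plate in the frame of bed between 0.048 and 0.068 m and y of packing_plate in the frame of bed between -0.01 and 0.01 m and z of packing_plate in the frame of bed between 0.024 and 0.03 m and angle between packing_plate's own z axis and vertical below 0.06 rad and angle between the x axis of packing_plate and the x axis of bed, either way round below 0.2 rad) and (x of v_block_a in the frame of bed between -0.068 and -0.048 m and y of v_block_a in the frame of bed between -0.01 and 0.01 m and z of v_block_a in the frame of bed between 0.024 and 0.03 m and angle between v_block_a's own z axis and vertical below 0.06 rad and angle between the x axis of v_block_a and the x axis of bed, either way round below 0.15 rad) and (x of v_block_b in the frame of bed between 0.048 and 0.068 m and y of v_block_b in the frame of bed between -0.01 and 0.01 m and z of v_block_b in the frame of bed between 0.034 and 0.04 m and angle between v_block_b's own z axis and vertical below 0.06 rad and angle between the x axis of v_block_b and the x axis of bed, either way round below 0.15 rad)) or (x of stop in the frame of bed below 0 m and (x of packing_plate in the frame of bed between 0.048 and 0.068 m and y of packing_plate in the frame of bed between -0.01 and 0.01 m and z of packing_plate in the frame of bed between 0.024 and 0.03 m and angle between packing_plate's own z axis and vertical below 0.06 rad and angle between the x axis of packing_plate and the x axis of bed, either way round below 0.2 rad) and (x of v_block_b in the frame of bed between -0.068 and -0.048 m and y of v_block_b in the frame of bed between -0.01 and 0.01 m and z of v_block_b in the frame of bed between 0.024 and 0.03 m and angle between v_block_b's own z axis and vertical below 0.06 rad and angle between the x axis of v_block_b and the x axis of bed, either way round below 0.15 rad) and (x of v_block_a in the frame of bed between 0.048 and 0.068 m and y of v_block_a in the frame of bed between -0.01 and 0.01 m and z of v_block_a in the frame of bed between 0.034 and 0.04 m and angle between v_block_a's own z axis and vertical below 0.06 rad and angle between the x axis of v_block_a and the x axis of bed, either way round below 0.15 rad))) and horizontal distance between spindle_thick_end and stop below 0.036 m and x of spindle in the frame of bed between -0.014 and 0.014 m and y of spindle in the frame of bed between -0.01 and 0.01 m and z of spindle in the frame of bed between 0.0597 and 0.0657 m and angle between spindle's own x axis and vertical between 1.5358 and 1.6058 rad and contact force between spindle and v_block_a above 0.3 N and contact force between spindle and v_block_b above 0.3 N and contact force between spindle and the fingers below 0.1 N and linear speed of each of packing_plate, v_block_a, v_block_b, spindle below 0.01 m/s and angular speed of each of packing_plate, v_block_a, v_block_b, spindle below 0.1 rad/s); the robot touches nothing.
It fails at once if the oil bottle is disturbed (moved over 30 mm or tipped) (distance of oil_bottle from where it was at the start of the episode above 0.03 m or angle between oil_bottle's own z axis and vertical above 0.5 rad).
It fails at once if the loupe is moved over 30 mm (distance of loupe from where it was at the start of the episode above 0.03 m).
It also fails if it takes over 96 s, if anything falls off the work surface, if the arm or the gripper's body presses on something with over 40 N, if the wrist force passes 120 N, or if a joint passes its speed limit or range.

## Robot

A 6-joint arm with a two-finger parallel gripper is mounted at the origin on a cart in front of the work surface, level with it; the furniture and walls round the work are solid. World frame = base frame: x ahead of the robot, y to its left, z up, the work surface at z = 0. Lengths are in mm, angles in rad, forces in N, time in s.
With the tool pointing down it reaches from about 350 to 775 mm from the base axis. Payload 7.3 kg.
Tool frame: the origin (TCP) lies at the very end of the fingers, on their centre line; the grasp point (between the pads) lies 19 mm behind it; z points along the fingers, y is the line along which they close (so a half turn about z gives the same grasp; the last joint's range is limited). The gripper opens to 92 mm and grips with 3 to 60 N. Pads are 19 mm wide; open, the fingers measure 130 mm over their backs; the gripper's body (75 mm by 190 mm) begins 47 mm behind the grasp point.
Start: joints at [-1.264, 0.342, 1.524, -0, 1.275, -0.146], TCP at [229.704, -472.103, 226.741] pointing down, gripper open.
Joint ranges: [-2.53, 2.53], [-0.77, 2.02], [0.04, 2.7], [-1, 4.14], [0.28, 2.66], [-3.11, 3.11]. Speed limits (rad/s): [2.57, 2.57, 3.14, 3.14, 3.14, 3.14].

## Interface

Orientations are given as [roll, pitch, yaw] about the fixed x, y, z axes, in that order (R = Rz(yaw) Ry(pitch) Rx(roll)).
In Python, from plant import get_obs, capture, close_job gives the robot as it stands. The module is installed in compiled form; this text tells all that it offers.
- The arm moves only by the shell command python3 -m handwheel 'ROWS'. ROWS is JSON, a list of rows, each a list of 3 entries, a list of its own where there are three numbers: the turn, a rotation vector about the tool's x, y, z in degrees, then the shift along the tool's x, y, z in m, then the opening, from 0 (shut) to 1 (fully open). A call has 1 to 12 rows; each row is the pose to reach, as a shift and turn from the pose commanded when the call began, along the tool's axes at that moment; what a row does not reach only later rows make up. A row lasts 1/10 s, in which the tool goes at most 50 mm and 8.59 degrees, less where a joint would pass 70% of its speed; a pose out of reach is approached as far as the arm can. A call with a gripper value outside its range is refused whole. The fingers move at their own pace and stop on an object; the grip force is fixed at half the most. Time passes only in rows, so rows that repeat a pose let the fingers close. It gives the time, the measured TCP pose, the force, the opening and the grip force at its end, in the units of the state.
- get_obs(): the state, without advancing time (a new reading comes with each control period).
- capture(name): name is "scene" or "side" or "wrist"; returns a dict with "image" (480x640x3 uint8, red, green, blue), "depth" (480x640 float32, mm along the optical axis (not along the pixel's ray), 0 where there is no reading), "fx", "fy", "cx", "cy" (pixels), "camera_from_world" (4x4, takes a point from world to camera coordinates). Camera axes: x right, y down, z forward; pixel columns grow to the right and rows downward; lengths in mm; the calibration is good to about 2 mm. A picture is of the moment at which its call begins.
- close_job(): hands the job in; it is judged then, once.
The state is a dict: "time": time; "joint_positions": joint angles; "dq": joint speeds; "tau": joint torques, N m; "tool_pos": TCP position; "tcp_rot": TCP orientation; "contact_force": force on the tool from outside, world axes, zero at the start; "moment": the same for the moment, N m; "grip_width": finger opening in mm; "finger_force": force on a finger pad.
Only numpy, scipy, OpenCV 4.12 (cv2) and the standard library are available. Lean on these libraries where they do the work, as an engineer would, in place of code of your own. Each camera call takes 0.05 s, during which the arm holds its last target. There are 200 camera calls.

## Working session

There is one attempt and no reset: what is moved stays moved. The work goes in short steps, Python scripts to look and compute and a shell command to move; the robot and the scene stay as the last step left them, time stands still between calls to the robot, and variables do not carry over. Pictures are saved under pics/ and viewed, at most 14 in all, crops included, and the job is handed in when it is done.

```bash
mkdir -p pics; python3 - <<'E'
from plant import *
import cv2,numpy as np
print(get_obs())
for n in ["scene","side","wrist"]:
    c=capture(n); cv2.imwrite(f"pics/{n}0.png",c["image"][:,:,::-1]); np.savez(f"pics/{n}0.npz",**c)
    T=c["camera_from_world"];print(n,c["fx"],c["cx"],c["cy"],np.round(-T[:3,:3].T@T[:3,3]),np.round(T[2,:3],2),(c["depth"]>0).mean())
E
```

```text
{'time': 0.0, 'joint_positions': array([-1.26403525e+00,  3.42727138e-01,  1.52501986e+00, -3.49970234e-06,
        1.27536514e+00, -1.46035461e-01]), 'dq': array([ 0.00148699,  0.00042449, -0.00145097,  0.00024235,  0.0003453 ,
       -0.00170591]), 'tau': array([-2.98167324e-03, -4.31255329e+01, -2.44222283e+01,  7.13517889e-02,
        5.58763300e-02, -1.34860634e-04]), 'tool_pos': array([ 229.55871045, -471.70917173,  226.04166432]), 'tcp_rot': array([-3.14008885e+00, -2.17800117e-04,  4.52797398e-01]), 'contact_force': array([0.85222324, 0.32470844, 0.0608278 ]), 'moment': array([-0.01373814,  0.03462054, -0.00429485]), 'finger_force': 0.0, 'grip_width': 91.41114330521886}
scene 528.516615446528 316.60457206804057 244.79414629544576 [172. 677. 776.] [ 0.31 -0.66 -0.68] 0.9960611979166667
side 484.29717264414376 318.6729109429476 239.25351440328515 [-447.   42.  543.] [ 0.89 -0.1  -0.44] 0.99599609375
wrist 350.9374963792949 313.248472922579 242.70492753238662 [ 302. -436.  385.] [-0.27 -0.13 -0.95] 0.9959505208333334
```

View pics/scene0.png

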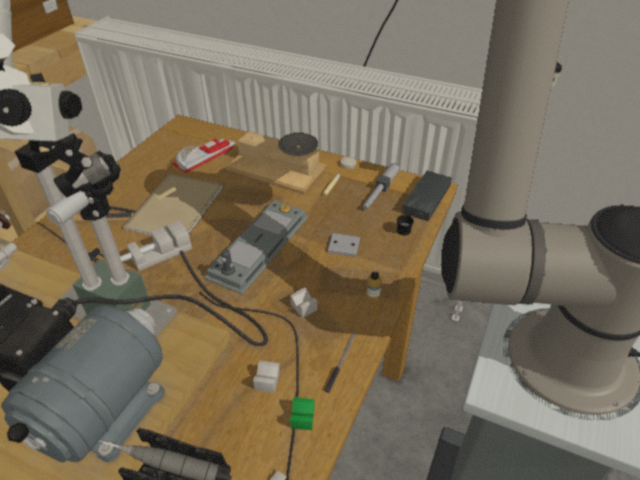

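View pics/side0.png

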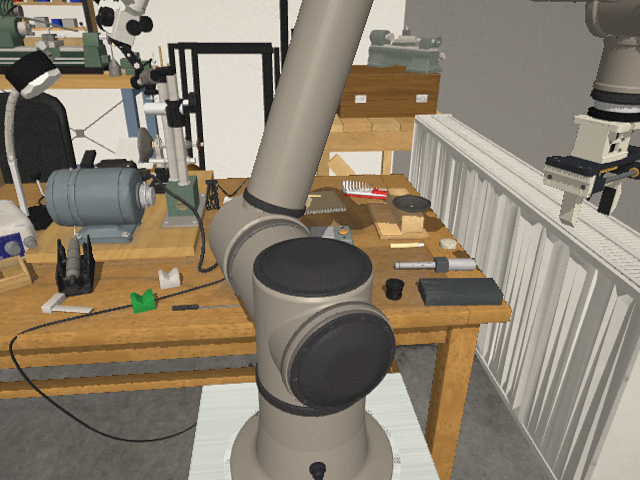

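The scene view shows the bed at (257,245) with the stop at its near-left end (225,262) and the plug at the other end (285,208). The spindle is at (380,187), the packing plate at (344,244) and the loupe at (404,225). The bottle is at (374,285).

V-block candidates are grey (303,302), grey (267,375) and green (302,412). There is also an L-shaped white thing at (278,476) in the scene view, (65,303) in the side view. The two grey ones fit the description; I'll confirm that in an enlarged crop.

```bash
cat > h.py <<'E'
import numpy as np,cv2
def load(n): return np.load(f"pics/{n}.npz")
def cloud(c):
    d=c["depth"].astype(float);v,u=np.mgrid[:480,:640]
    P=np.stack([(u-c["cx"])/c["fx"]*d,(v-c["cy"])/c["fy"]*d,d],-1)
    T=c["camera_from_world"];return (P-T[:3,3])@T[:3,:3]   # R^T(p-t)
def rect(P,x,y,z):
    "points with x,y,z in given ranges -> minAreaRect of xy"
    m=(P[...,0]>x[0])&(P[...,0]<x[1])&(P[...,1]>y[0])&(P[...,1]<y[1])&(P[...,2]>z[0])&(P[...,2]<z[1])
    return P[m]
E
python3 - <<'E'
from h import *
c=load("scene0");im=c["image"][:,:,::-1]
cv2.imwrite("pics/crop1.png",cv2.resize(im[160:480,190:430],None,fx=2.5,fy=2.5,interpolation=cv2.INTER_CUBIC)[:, :][0:800])
a=cv2.resize(im[160:310,200:430],None,fx=3.4,fy=3.4,interpolation=2)[:510]
b=cv2.resize(im[280:480,230:350],None,fx=2.9,fy=2.9,interpolation=2)
cv2.imwrite("pics/crop1.png",a);cv2.imwrite("pics/crop2.png",b)
P=cloud(c)
for n,(u,v) in dict(vb1=(303,302),vb2=(267,375),green=(302,412),L=(278,476),plate=(344,244),sp=(386,180),stop=(225,258),plug=(285,208),loupe=(404,222),bottle=(374,285),table=(330,290)).items(): print(n,np.round(P[v,u]))
E
```

```text
vb1 [473.  98.  24.]
vb2 [460. 263.  18.]
green [378. 298.  15.]
L [368. 399.   5.]
plate [470. -94.  11.]
sp [ 459. -326.   28.]
stop [641.  94.  67.]
plug [ 631. -133.   27.]
loupe [ 377. -216.   11.]
bottle [363.  18.  41.]
table [448.  31.   1.]
```

View pics/crop1.png

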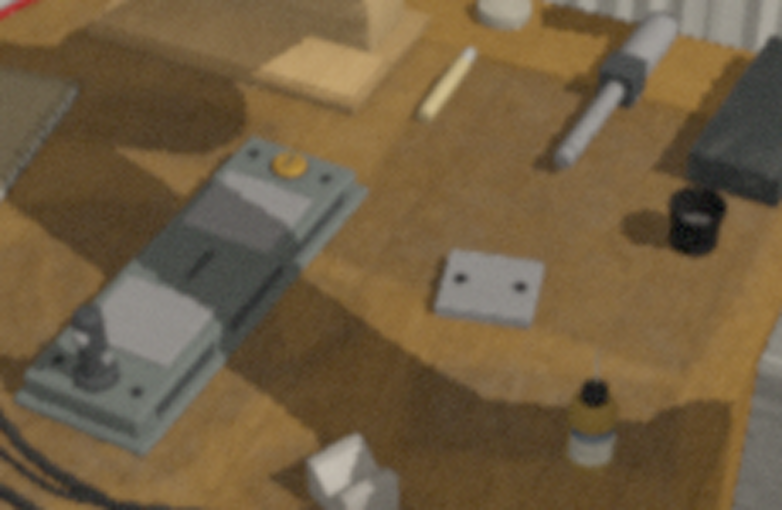

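View pics/crop2.png

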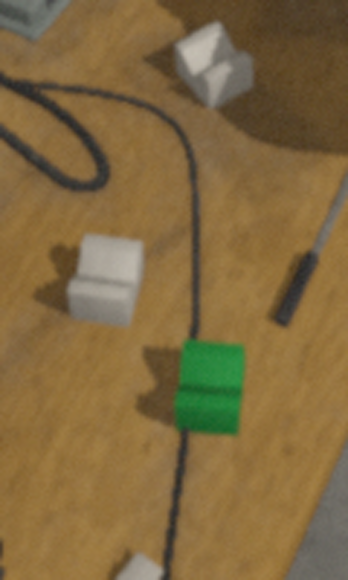

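The crops confirm it. The two grey V-blocks are at (303,302) and (267,375) in the scene picture, with the green one below them. The plate has its two holes at (336,242) and (353,244). The spindle's thick end is at the far side (395,165) and its thin end at (367,205). The stop is at the +y end of the bed. Next I measure from the cloud.

```bash
python3 - <<'E'
from h import *
P=cloud(load("scene0"))
def R(n,x,y,z):
    q=rect(P,x,y,z); xy=q[:,:2].astype(np.float32)
    (c,s,a)=cv2.minAreaRect(xy);print(n,len(q),"rect",np.round(c,1),np.round(s,1),round(a,1),"mean",np.round(q.mean(0),1))
    return q
R("vb1 top",(430,510),(60,140),(23,33))
R("vb1 all",(430,510),(60,140),(6,33))
R("vb2 top",(420,500),(220,300),(23,33))
R("vb2 all",(420,500),(220,300),(6,33))
R("plate",(420,520),(-140,-50),(7,14))
q=R("pad all",(595,685),(-115,75),(25.5,29.5))
for a,b in((-115,-35),(-10,75)): R("pad",(595,685),(a,b),(25.5,29.5))
R("bedtop",(560,720),(-160,140),(20,30))
R("stop",(600,680),(70,130),(66,82))
R("plug",(600,680),(-150,-110),(28,32))
q=R("spindle",(390,560),(-410,-230),(6,34))
xy=q[:,:2];m=xy.mean(0);w,V=np.linalg.eigh(np.cov((xy-m).T));d=V[:,1];d*=np.sign(d[1]);t=(xy-m)@d
print("dir",d,np.degrees(np.arctan2(d[1],d[0])),"ends",m+d*t.min(),m+d*t.max())
n=np.array([-d[1],d[0]])
for a in np.arange(t.min(),t.max(),10):
    k=(t>=a)&(t<a+10);s=(xy-m)[k]@n;print(round(a),k.sum(),round(s.min()),round(s.max()),round(np.percentile(q[k,2],97)))
R("bottle",(330,400),(-20,50),(40,100));R("loupe",(340,430),(-250,-180),(15,34))
E
```

```text
vb1 top 214 rect [476.4  90.8] [34.8 41.7] 59.2 mean [476.9  91.2  26.7]
vb1 all 474 rect [484.7 106. ] [70.5 42.7] 61.4 mean [475.7  95.   21. ]
vb2 top 314 rect [461.7 262.1] [34.  43.4] 15.2 mean [460.9 263.1  27. ]
vb2 all 614 rect [447.  257.3] [68.9 46.9] 21.3 mean [459.2 265.   21.9]
plate 490 rect [472.8 -98.2] [59.8 58.3] 12.9 mean [472.3 -97.2   9.8]
pad all 998 rect [637.8 -19.8] [190.   79.2] 88.0 mean [637.1 -19.9  27.1]
pad 445 rect [635.5 -74. ] [81.3 77.5] 87.3 mean [635.8 -78.7  27.2]
pad 510 rect [639.  32.] [83.9 78.7] 89.8 mean [638.2  31.6  27.1]
bedtop 3007 rect [638.  -23.7] [260.5  85.9] 86.7 mean [635.  -16.1  25. ]
stop 81 rect [643.4  87.1] [16.7 19. ] 26.9 mean [642.9  88.7  73.4]
plug 29 rect [ 632.2 -133.3] [19.1 18.3] 75.4 mean [ 632.  -133.3   29. ]
spindle 531 rect [ 437.  -319.7] [ 93.1 177.8] 0.4 mean [ 458.2 -320.9   21.7]
dir [-0.12463693  0.99220242] 97.15978966190562 ends [ 469.17368429 -408.12843405] [ 447.26928488 -233.75317196]
-88 18 -6 16 29
-78 27 -12 15 28
-68 28 -8 14 30
-58 32 -15 12 28
-48 24 -15 10 29
-38 32 -16 9 30
-28 29 -21 7 29
-18 33 -21 70 30
-8 72 -25 68 30
2 45 -20 67 28
12 21 -21 66 25
22 20 -19 64 26
32 27 -24 64 27
42 19 -25 62 29
52 26 -28 62 27
62 47 -29 61 27
72 18 -30 58 21
82 13 -32 -19 22
bottle 170 rect [366.9   8.7] [27.2 23.9] 13.0 mean [366.3  11.4  52.5]
loupe 195 rect [ 370.2 -216.7] [70.  36.2] 83.6 mean [ 372.7 -202.8   24.4]
```

```bash
cat > go.py <<'E'
import sys,numpy as np
from plant import get_obs
from scipy.spatial.transform import Rotation as Ro
x,y,z,yaw=map(float,sys.argv[1:5])
o=get_obs();R=Ro.from_euler('xyz',o["tcp_rot"]);T=Ro.from_euler('xyz',[np.pi,0,np.radians(yaw)])
s=R.inv().apply(np.array([x,y,z])-o["tool_pos"])/1000
print("turn",np.round(np.degrees((R.inv()*T).as_rotvec()),2),"shift",np.round(s,4),"n",np.ceil(np.linalg.norm(s)/.05),"t",round(float(o["time"]),2),"w",round(float(o["grip_width"]),1),np.round(o["tool_pos"],1),"yaw",np.round(np.degrees(o["tcp_rot"][2]),1),"F",np.round(o["contact_force"],1),o["finger_force"])
E
python3 go.py 472 -120 226 87
```

```text
turn [-5.000e-02 -4.000e-02 -6.106e+01] shift [ 0.3719 -0.2103  0.0005] n 9.0 t 0.15 w 91.5 [ 229.6 -471.8  226.2] yaw 25.9 F [ 0.3 -0.7  0.1] 0.0
```

```bash
python3 -m handwheel '[[[0,0,-61],[0.372,-0.210,0],1],[[0,0,-61],[0.372,-0.210,0],1],[[0,0,-61],[0.372,-0.210,0],1],[[0,0,-61],[0.372,-0.210,0],1],[[0,0,-61],[0.372,-0.210,0],1],[[0,0,-61],[0.372,-0.210,0],1],[[0,0,-61],[0.372,-0.210,0],1],[[0,0,-61],[0.372,-0.210,0],1],[[0,0,-61],[0.372,-0.210,0],1],[[0,0,-61],[0.372,-0.210,0],1],[[0,0,-61],[0.372,-0.210,0],1],[[0,0,-61],[0.372,-0.210,0],1]]'; python3 - <<'E'
from plant import *
from h import *
for n in("wrist","scene"):
    c=capture(n);np.savez(f"pics/{n}1.npz",**c)
    if n=="wrist":cv2.imwrite("pics/wrist1.png",c["image"][:,:,::-1])
E
```

```text
time: 1.35
tool_pos: [471.8, -121.3, 226.6]
tcp_rot: [-3.141, 0.0, 1.517]
contact_force: [0.3, -0.9, 0.3]
grip_width: 92.0
finger_force: 0.0
```

View pics/wrist1.png

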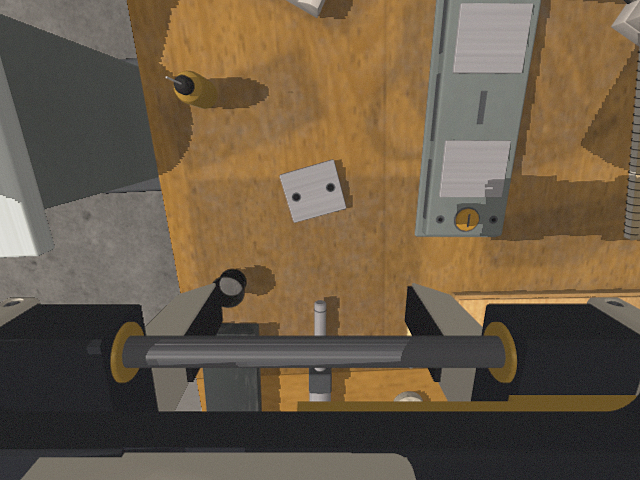

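The wrist view shows the plate at (313,191) with holes at (296,197) and (330,187). The bed's pads are at (492,38) and (475,170), the plug is at (467,219), and the spindle's thin end is at (320,305). I'll cast their contours onto their planes.

```bash
cat >> h.py <<'E'
def ray(c,uv,z):
    uv=np.asarray(uv,float).reshape(-1,2);T=c["camera_from_world"]
    d=np.c_[(uv[:,0]-c["cx"])/c["fx"],(uv[:,1]-c["cy"])/c["fy"],np.ones(len(uv))]@T[:3,:3]
    o=-T[:3,:3].T@T[:3,3];return (o+d*((z-o[2])/d[:,2])[:,None])[:,:2]
def quad(c,mask,seed,z):
    "contour holding seed -> minAreaRect on plane z"
    cs,_=cv2.findContours(mask.astype(np.uint8),cv2.RETR_EXTERNAL,cv2.CHAIN_APPROX_NONE)
    k=max(cs,key=lambda q:cv2.pointPolygonTest(q,seed,True))
    return cv2.minAreaRect(ray(c,k[:,0],z).astype(np.float32))
E
python3 - <<'E'
from h import *
c=load("wrist1");im=c["image"];hsv=cv2.cvtColor(im,cv2.COLOR_RGB2HSV)
m=(hsv[...,1]<40)&(hsv[...,2]>110); m=cv2.morphologyEx(m.astype(np.uint8),cv2.MORPH_OPEN,np.ones((3,3)))
pr=lambda n,r:print(n,np.round(r[0],1),np.round(r[1],1),round(r[2],1))
pr("plate",quad(c,m,(313,191),10))
mp=(hsv[...,1]<25)&(hsv[...,2]>150)
pr("padS",quad(c,mp,(492,38),27));pr("padF",quad(c,mp,(462,160),27))
h=ray(c,[(296,197),(330,187)],10);print("holes",h,np.degrees(np.arctan2(*(h[1]-h[0])[::-1])),np.linalg.norm(h[1]-h[0]))
print("plug",ray(c,(467,219),29))
P=cloud(c)
for n,z,x,y in(("bedtop",(22,30),(570,710),(-170,140)),("padS",(25.6,29),(590,690),(-5,80)),("plate",(7,13),(420,530),(-150,-40))):
    q=rect(P,x,y,z);pr(n,cv2.minAreaRect(q[:,:2].astype(np.float32)))
E
```

```text
plate [472.  -99.7] [59.4 54. ] 12.6
padS [641.1  33.1] [55.3 64. ] 86.6
padF [634.6 -83.1] [54.3 64.1] 86.9
holes [[ 453.6778451  -104.67085342]
 [ 490.67194436  -95.87287891]] 13.377628315912737 38.02588244176294
plug [[ 631.15625722 -133.88415996]]
bedtop [636.9 -44.5] [217.8  82.6] 86.8
padS [640.6  28.5] [69.8 79. ] 87.0
plate [472.4 -99.7] [59.9 54.2] 12.8
```

```bash
python3 go.py 472 -99.7 3 102.6
```

```text
turn [-1.000e-02  1.000e-02 -1.576e+01] shift [ 0.0219 -0.001   0.2237] n 5.0 t 1.45 w 92.1 [ 471.8 -121.6  226.7] yaw 86.8 F [-0.  -0.7 -0.5] 0.0
```

```bash
python3 -m handwheel '[[[0,0,-8],[0.012,0,0.05],1],[[0,0,-15.8],[0.022,-0.001,0.1],1],[[0,0,-15.8],[0.022,-0.001,0.15],1],[[0,0,-15.8],[0.022,-0.001,0.18],1],[[0,0,-15.8],[0.022,-0.001,0.205],1],[[0,0,-15.8],[0.022,-0.001,0.217],1],[[0,0,-15.8],[0.022,-0.001,0.223],1],[[0,0,-15.8],[0.022,-0.001,0.223],1],[[0,0,-15.8],[0.022,-0.001,0.223],0.5],[[0,0,-15.8],[0.022,-0.001,0.223],0.5],[[0,0,-15.8],[0.022,-0.001,0.223],0.5],[[0,0,-15.8],[0.022,-0.001,0.223],0.5]]'
```

```text
time: 2.65
tool_pos: [472.9, -98.6, 4.3]
tcp_rot: [3.141, 0.001, 1.793]
contact_force: [-0.3, 0.5, 0.2]
grip_width: 64.0
finger_force: 0.0
```

```bash
python3 -m handwheel '[[[0,0,0],[0,0,0.001],0.4],[[0,0,0],[0,0,0.001],0.4],[[0,0,0],[0,0,0.001],0.4],[[0,0,0],[0,0,0.001],0.4],[[0,0,0],[0,0,-0.03],0.4],[[0,0,0],[0,0,-0.07],0.4],[[0,0,0],[0,0,-0.1],0.4],[[0,0,0],[0,0,-0.1],0.4],[[0,0,0],[0,0,-0.1],0.4]]'; python3 go.py 634.7 -82.2 100 86.8
```

```text
time: 3.55
tool_pos: [472.3, -98.4, 103.6]
tcp_rot: [3.141, 0.0, 1.793]
contact_force: [-1.3, 0.5, -3.3]
grip_width: 59.2
finger_force: 30.0
turn [2.000e-02 1.000e-02 1.595e+01] shift [-0.02    0.1619  0.0036] n 4.0 t 3.55 w 59.2 [472.3 -98.4 103.6] yaw 102.7 F [-1.3  0.5 -3.3] 29.99929815530777
```

```bash
python3 -m handwheel '[[[0,0,8],[-0.01,0.045,0],0.4],[[0,0,16],[-0.019,0.09,0],0.4],[[0,0,16],[-0.019,0.135,0],0.4],[[0,0,16],[-0.019,0.162,0],0.4],[[0,0,16],[-0.019,0.162,0],0.4],[[0,0,16],[-0.019,0.162,0],0.4],[[0,0,16],[-0.019,0.162,0.03],0.4],[[0,0,16],[-0.019,0.162,0.045],0.4],[[0,0,16],[-0.019,0.162,0.055],0.4],[[0,0,16],[-0.019,0.162,0.055],0.4]]'; python3 go.py 634.7 -81 31 86.8
```

```text
time: 4.55
tool_pos: [632.7, -81.4, 46.8]
tcp_rot: [-3.137, -0.001, 1.513]
contact_force: [0.6, 0.6, -2.9]
grip_width: 59.3
finger_force: 30.0
turn [-0.25 -0.04 -0.09] shift [0.0005 0.002  0.0158] n 1.0 t 4.55 w 59.3 [632.7 -81.4  46.8] yaw 86.7 F [ 0.6  0.6 -2.9] 29.999433159828186
```

```bash
python3 -m handwheel '[[[0,0,0],[0.0005,0.0015,0.008],0.4],[[0,0,0],[0.0005,0.0015,0.014],0.4],[[0,0,0],[0.0005,0.0015,0.016],0.4],[[0,0,0],[0.0005,0.0015,0.016],0.4],[[0,0,0],[0.0005,0.0015,0.016],0.4]]'
```

```text
time: 5.05
tool_pos: [636.4, -80.9, 33.0]
tcp_rot: [3.141, 0.0, 1.514]
contact_force: [-0.3, 0.3, -2.6]
grip_width: 59.6
finger_force: 30.0
```

```bash
python3 -m handwheel '[[[0,0,0],[0,-0.001,0.001],0.4],[[0,0,0],[0,-0.001,0.002],0.4],[[0,0,0],[0,-0.001,0.003],0.4],[[0,0,0],[0,-0.001,0.003],0.4]]'
```

```text
time: 5.45
tool_pos: [635.3, -80.8, 30.7]
tcp_rot: [3.141, 0.0, 1.514]
contact_force: [-2.1, 0.0, 5.4]
grip_width: 59.4
finger_force: 30.0
```

```bash
python3 -m handwheel '[[[0,0,0],[0,0,0],1],[[0,0,0],[0,0,0],1],[[0,0,0],[0,0,0],1],[[0,0,0],[0,0,-0.02],1],[[0,0,0],[0,0,-0.06],1],[[0,0,0],[0,0,-0.11],1],[[0,0,0],[0,0,-0.16],1],[[0,0,0],[0,0,-0.2],1],[[0,0,0],[0,0,-0.2],1]]'; python3 go.py 510 30 230 59.2
```

```text
time: 6.35
tool_pos: [638.0, -81.5, 237.0]
tcp_rot: [3.129, 0.002, 1.514]
contact_force: [1.1, -0.1, -0.4]
grip_width: 91.9
finger_force: 0.0
turn [ 0.76 -0.04 27.55] shift [ 0.104  -0.1342  0.0051] n 4.0 t 6.35 w 91.9 [638.  -81.5 237. ] yaw 86.7 F [ 1.1 -0.1 -0.4] 0.0
```

```bash
python3 -m handwheel '[[[0,0,8],[0.03,-0.035,0],1],[[0,0,16],[0.06,-0.07,0],1],[[0,0,24],[0.09,-0.105,0],1],[[0,0,27.5],[0.104,-0.134,0],1],[[0,0,27.5],[0.104,-0.134,0],1],[[0,0,27.5],[0.104,-0.134,0],1],[[0,0,27.5],[0.104,-0.134,0],1]]'; python3 - <<'E'
from plant import *
from h import *
c=capture("wrist");np.savez(f"pics/wrist2.npz",**c)
cv2.imwrite("pics/wrist2.png",c["image"][:,:,::-1])
print(get_obs()["tool_pos"])
E
```

```text
time: 7.05
tool_pos: [508.4, 30.0, 229.5]
tcp_rot: [3.141, -0.0, 1.034]
contact_force: [0.8, 0.1, -0.5]
grip_width: 91.9
finger_force: 0.0
[508.34232223  29.90098106 229.37157928]
```

View pics/wrist2.png

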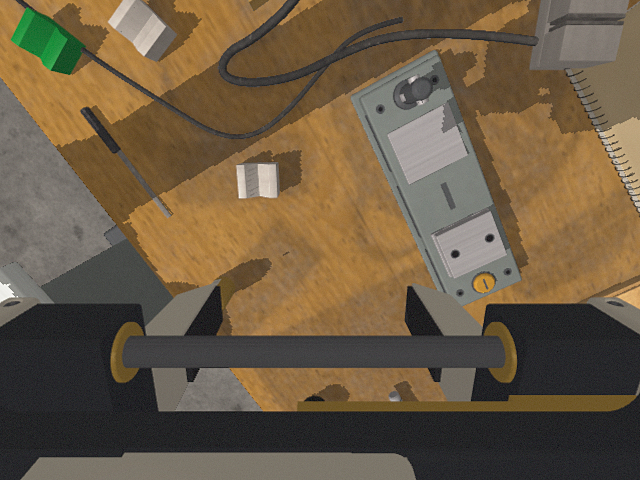

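The plate lies squarely on the pad at (470,245), away from the stop. V-block 1 is at (257,180) with its vee along the tool's x, and V-block 2 is at (141,27), beside the green one at (47,42).

```bash
python3 - <<'E'
from h import *
c=load("wrist2");im=c["image"];hsv=cv2.cvtColor(im,cv2.COLOR_RGB2HSV);P=cloud(c)
pr=lambda n,r:print(n,np.round(r[0],1),np.round(r[1],1),round(r[2],1))
def R(n,x,y,z):pr(n,cv2.minAreaRect(rect(P,x,y,z)[:,:2].astype(np.float32)))
R("vb1",(430,520),(50,130),(24,33));R("vb2",(410,510),(220,310),(24,33));R("plate",(590,690),(-125,-40),(33,42))
R("padS",(590,690),(-5,80),(25.6,29.5))
mp=(hsv[...,1]<25)&(hsv[...,2]>150)
pr("padS",quad(c,mp,(425,150),27))
E
python3 go.py 476.6 91 10 59.2
```

```text
vb1 [476.5  89.3] [33.8 40.2] 60.1
vb2 [461.  261.5] [34.  41.2] 15.3
plate [635.3 -81.7] [55.4 60.4] 86.6
padS [641.7  37.4] [87.9 78. ] 87.0
padS [641.3  33.1] [55. 64.] 86.7
turn [0.02 0.01 0.02] shift [ 0.0363 -0.0586  0.2193] n 5.0 t 7.1 w 91.7 [508.3  29.9 229.4] yaw 59.2 F [-0.4 -0.   0.2] 0.0
```

```bash
python3 -m handwheel '[[[0,0,0.5],[0.018,-0.029,0.025],1],[[0,0,0.5],[0.035,-0.058,0.06],1],[[0,0,0.5],[0.035,-0.058,0.11],1],[[0,0,0.5],[0.035,-0.058,0.16],1],[[0,0,0.5],[0.035,-0.058,0.2],1],[[0,0,0.5],[0.035,-0.058,0.22],1],[[0,0,0.5],[0.035,-0.058,0.221],1],[[0,0,0.5],[0.035,-0.058,0.221],1],[[0,0,0.5],[0.035,-0.058,0.221],0.2],[[0,0,0.5],[0.035,-0.058,0.221],0.2],[[0,0,0.5],[0.035,-0.058,0.221],0.2],[[0,0,0.5],[0.035,-0.058,0.221],0.2]]';python3 -m handwheel '[[[0,0,0],[0,0,0],0.2],[[0,0,0],[0,0,0],0.2],[[0,0,0],[0,0,0],0.2],[[0,0,0],[0,0,0],0.2],[[0,0,0],[0,0,0],0.2],[[0,0,0],[0,0,0],0.2]]';python3 go.py 641.1 34 120 86.8
```

```text
time: 8.3
tool_pos: [475.9, 90.4, 9.4]
tcp_rot: [3.14, -0.001, 1.025]
contact_force: [0.4, 0.5, -0.6]
grip_width: 64.4
finger_force: 0.0
time: 8.9
tool_pos: [475.7, 90.3, 8.8]
tcp_rot: [3.141, -0.0, 1.025]
contact_force: [1.6, -0.8, 2.3]
grip_width: 39.7
finger_force: 29.8
turn [  0.04  -0.   -28.05] shift [ 0.0377  0.1706 -0.111 ] n 5.0 t 8.9 w 39.7 [475.7  90.3   8.8] yaw 58.7 F [ 1.6 -0.8  2.3] 29.844421535963193
```

```bash
python3 -m handwheel '[[[0,0,0],[0,0,-0.04],0.2],[[0,0,0],[0,0,-0.08],0.2],[[0,0,-8],[0.01,0.03,-0.111],0.2],[[0,0,-16],[0.02,0.07,-0.111],0.2],[[0,0,-24],[0.03,0.115,-0.111],0.2],[[0,0,-28],[0.038,0.15,-0.111],0.2],[[0,0,-28],[0.038,0.1705,-0.111],0.2],[[0,0,-28],[0.038,0.1705,-0.111],0.2],[[0,0,-28],[0.038,0.1705,-0.111],0.2],[[0,0,-28],[0.038,0.1705,-0.111],0.2],[[0,0,-28],[0.038,0.1705,-0.111],0.2]]';python3 go.py 641.1 34.2 40 86.8
```

```text
time: 10.0
tool_pos: [640.0, 35.0, 119.7]
tcp_rot: [-3.141, -0.0, 1.515]
contact_force: [0.0, -1.2, -2.5]
grip_width: 39.9
finger_force: 29.8
turn [-0.05 -0.   -0.02] shift [-0.0008  0.0012  0.0797] n 2.0 t 10.0 w 39.9 [640.   35.  119.7] yaw 86.8 F [ 0.  -1.2 -2.5] 29.845458230702206
```

Placing height: 8.8 + 27 ≈ 36.

```bash
python3 -m handwheel '[[[0,0,0],[-0.0008,0.001,0.03],0.2],[[0,0,0],[-0.0008,0.001,0.06],0.2],[[0,0,0],[-0.0008,0.001,0.074],0.2],[[0,0,0],[-0.0008,0.001,0.08],0.2],[[0,0,0],[-0.0008,0.001,0.082],0.2],[[0,0,0],[-0.0008,0.001,0.083],0.2],[[0,0,0],[-0.0008,0.001,0.083],0.2],[[0,0,0],[-0.0008,0.001,0.083],0.2]]'
```

```text
time: 10.8
tool_pos: [642.4, 33.5, 37.8]
tcp_rot: [3.14, 0.0, 1.514]
contact_force: [0.3, 0.3, -1.2]
grip_width: 39.6
finger_force: 29.8
```

```bash
python3 -m handwheel '[[[0,0,0],[0,-0.0005,0.001],0.2],[[0,0,0],[0,-0.0005,0.002],0.2],[[0,0,0],[0,-0.0005,0.002],0.2],[[0,0,0],[0,-0.0005,0.002],0.2]]'
```

```text
time: 11.2
tool_pos: [641.6, 33.5, 35.8]
tcp_rot: [3.141, 0.0, 1.514]
contact_force: [-2.2, -0.5, 6.0]
grip_width: 40.0
finger_force: 29.8
```

```bash
python3 -m handwheel '[[[0,0,0],[0,0,0],0.8],[[0,0,0],[0,0,0],0.8],[[0,0,0],[0,0,0],0.8],[[0,0,0],[0,0,-0.03],0.8],[[0,0,0],[0,0,-0.07],0.8],[[0,0,0],[0,0,-0.11],0.8],[[0,0,0],[0,0,-0.15],0.8],[[0,0,0],[0,0,-0.15],0.8],[[0,0,0],[0,0,-0.15],0.8]]'
python3 - <<'E'
from h import *
P=cloud(load("scene0"))
for y0 in range(200,420,20):
    q=rect(P,(380,560),(y0,y0+20),(35,400)); print(y0,len(q),np.round([q[:,0].min(),q[:,2].max()]) if len(q) else '')
E
python3 go.py 461.2 261.8 186 15.3
```

```text
time: 12.1
tool_pos: [641.7, 33.5, 185.5]
tcp_rot: [3.14, 0.0, 1.514]
contact_force: [-0.3, 0.2, -0.9]
grip_width: 73.4
finger_force: 0.0
200 0 
220 20 [557.  41.]
240 24 [556.  42.]
260 27 [556.  42.]
280 29 [556.  41.]
300 32 [555.  41.]
320 41 [555.  42.]
340 41 [555.  42.]
360 41 [555.  42.]
380 47 [554.  42.]
400 79 [446.  46.]
turn [ 1.100e-01 -7.000e-02  7.144e+01] shift [ 0.2177 -0.1932 -0.0009] n 6.0 t 12.1 w 73.4 [641.7  33.5 185.5] yaw 86.7 F [-0.3  0.2 -0.9] 0.0
```

```bash
python3 -m handwheel '[[[0,0,8],[0.036,-0.032,0],1],[[0,0,16],[0.07,-0.062,0],1],[[0,0,24],[0.1,-0.09,0],1],[[0,0,32],[0.13,-0.12,0],1],[[0,0,40],[0.16,-0.15,0],1],[[0,0,48],[0.19,-0.17,0],1],[[0,0,56],[0.2177,-0.1932,0],1],[[0,0,64],[0.2177,-0.1932,0],1],[[0,0,71.4],[0.2177,-0.1932,0],1],[[0,0,71.4],[0.2177,-0.1932,0],1],[[0,0,71.4],[0.2177,-0.1932,0],1],[[0,0,71.4],[0.2177,-0.1932,0],1]]'; python3 go.py 461.2 261.8 9 15.3
```

```text
time: 13.3
tool_pos: [460.7, 261.5, 184.0]
tcp_rot: [3.141, 0.001, 0.27]
contact_force: [-0.0, -0.2, 0.9]
grip_width: 91.8
finger_force: 0.0
turn [0.01 0.08 0.16] shift [ 0.0008 -0.0002  0.175 ] n 4.0 t 13.3 w 91.8 [460.7 261.5 184. ] yaw 15.5 F [-0.  -0.2  0.9] 0.0
```

```bash
python3 -m handwheel '[[[0,0,0],[0,0,0.05],1],[[0,0,0],[0,0,0.1],1],[[0,0,0],[0,0,0.14],1],[[0,0,0],[0,0,0.165],1],[[0,0,0],[0,0,0.175],1],[[0,0,0],[0,0,0.175],1],[[0,0,0],[0,0,0.175],0.2],[[0,0,0],[0,0,0.175],0.2],[[0,0,0],[0,0,0.175],0.2],[[0,0,0],[0,0,0.175],0.2],[[0,0,0],[0,0,0.175],0.2],[[0,0,0],[0,0,0.175],0.2]]';python3 -m handwheel '[[[0,0,0],[0,0,0],0.2],[[0,0,0],[0,0,0],0.2],[[0,0,0],[0,0,0],0.2],[[0,0,0],[0,0,0],0.2]]';python3 go.py 635 -82 160 86.8
```

```text
time: 14.5
tool_pos: [460.9, 261.9, 9.9]
tcp_rot: [3.142, -0.0, 0.268]
contact_force: [-0.4, -0.2, -0.1]
grip_width: 48.8
finger_force: 0.0
time: 14.9
tool_pos: [460.9, 261.8, 9.8]
tcp_rot: [3.141, -0.0, 0.268]
contact_force: [0.4, -1.8, 2.1]
grip_width: 39.6
finger_force: 30.0
turn [ 1.000e-02  0.000e+00 -7.146e+01] shift [ 0.0769  0.3776 -0.1502] n 9.0 t 14.9 w 39.6 [460.9 261.8   9.8] yaw 15.3 F [ 0.4 -1.8  2.1] 29.996068999171257
```

```bash
python3 -m handwheel '[[[0,0,0],[0,0,-0.04],0.2],[[0,0,0],[0,0,-0.08],0.2],[[0,0,0],[0,0,-0.12],0.2],[[0,0,-8],[0.005,0.03,-0.15],0.2],[[0,0,-16],[0.015,0.075,-0.15],0.2],[[0,0,-24],[0.025,0.12,-0.15],0.2],[[0,0,-32],[0.034,0.165,-0.15],0.2],[[0,0,-40],[0.043,0.21,-0.15],0.2],[[0,0,-48],[0.052,0.255,-0.15],0.2],[[0,0,-56],[0.061,0.3,-0.15],0.2],[[0,0,-64],[0.07,0.34,-0.15],0.2],[[0,0,-71.4],[0.077,0.3775,-0.15],0.2]]';python3 -m handwheel '[[[0,0,0],[0,0,0],0.2],[[0,0,0],[0,0,0],0.2],[[0,0,0],[0,0,0],0.2]]';python3 go.py 635 -82 50 86.8
```

```text
time: 16.1
tool_pos: [635.3, -83.7, 158.8]
tcp_rot: [-3.14, -0.0, 1.519]
contact_force: [0.5, 0.9, -2.0]
grip_width: 39.3
finger_force: 30.0
time: 16.4
tool_pos: [634.3, -80.8, 159.1]
tcp_rot: [-3.14, -0.001, 1.514]
contact_force: [-0.3, 0.1, -2.1]
grip_width: 39.7
finger_force: 30.0
turn [-0.09 -0.04 -0.08] shift [-0.0012  0.0009  0.1091] n 3.0 t 16.4 w 39.7 [634.3 -80.8 159.1] yaw 86.7 F [-0.3  0.1 -2.1] 29.988440573215485
```

```bash
python3 -m handwheel '[[[0,0,0],[-0.001,0.0005,0.04],0.2],[[0,0,0],[-0.001,0.0005,0.08],0.2],[[0,0,0],[-0.001,0.0005,0.1],0.2],[[0,0,0],[-0.001,0.0005,0.107],0.2],[[0,0,0],[-0.001,0.0005,0.11],0.2],[[0,0,0],[-0.001,0.0005,0.11],0.2],[[0,0,0],[-0.001,0.0005,0.111],0.2],[[0,0,0],[-0.001,0.0005,0.111],0.2],[[0,0,0],[-0.001,0.0005,0.111],0.2]]'
```

```text
time: 17.3
tool_pos: [635.8, -83.0, 49.6]
tcp_rot: [3.14, 0.0, 1.514]
contact_force: [0.5, -1.1, -2.8]
grip_width: 39.6
finger_force: 30.0
```

```bash
python3 -m handwheel '[[[0,0,0],[0.0005,-0.0005,0.001],0.2],[[0,0,0],[0.0005,-0.0005,0.002],0.2],[[0,0,0],[0.0005,-0.0005,0.003],0.2],[[0,0,0],[0.0005,-0.0005,0.003],0.2]]'
```

```text
time: 17.7
tool_pos: [635.0, -82.3, 46.8]
tcp_rot: [3.141, 0.0, 1.514]
contact_force: [-3.0, -0.4, 5.3]
grip_width: 40.1
finger_force: 30.0
```

```bash
python3 -m handwheel '[[[0,0,0],[0,0,0],0.8],[[0,0,0],[0,0,0],0.8],[[0,0,0],[0,0,0],0.8],[[0,0,0],[0,0,-0.03],0.8],[[0,0,0],[0,0,-0.07],0.8],[[0,0,0],[0,0,-0.11],0.8],[[0,0,0],[0,0,-0.15],0.8],[[0,0,0],[0,0,-0.18],1],[[0,0,0],[0,0,-0.18],1]]'
python3 go.py 460 -310 227 0; python3 go.py 460 -310 227 -83
```

```text
time: 18.6
tool_pos: [637.1, -82.8, 231.2]
tcp_rot: [3.132, 0.002, 1.514]
contact_force: [-0.4, 0.1, -0.3]
grip_width: 85.3
finger_force: 0.0
turn [ 0.53 -0.33 86.75] shift [-0.2369 -0.164   0.0031] n 6.0 t 18.6 w 85.3 [637.1 -82.8 231.2] yaw 86.7 F [-0.4  0.1 -0.3] 0.0
turn [  0.24  -0.81 169.75] shift [-0.2369 -0.164   0.0031] n 6.0 t 18.6 w 85.3 [637.1 -82.8 231.2] yaw 86.7 F [-0.4  0.1 -0.3] 0.0
```

```bash
python3 -m handwheel '[[[0,0,8],[-0.03,-0.02,0],1],[[0,0,16],[-0.06,-0.04,0],1],[[0,0,24],[-0.09,-0.06,0],1],[[0,0,32],[-0.12,-0.08,0],1],[[0,0,40],[-0.15,-0.1,0],1],[[0,0,48],[-0.18,-0.125,0],1],[[0,0,56],[-0.21,-0.145,0],1],[[0,0,64],[-0.237,-0.164,0],1],[[0,0,72],[-0.237,-0.164,0],1],[[0,0,80],[-0.237,-0.164,0],1],[[0,0,88],[-0.237,-0.164,0],1],[[0,0,90],[-0.237,-0.164,0],1]]';python3 -m handwheel '[[[0,0,8],[0,0,0],1],[[0,0,16],[0,0,0],1],[[0,0,24],[0,0,0],1],[[0,0,32],[0,0,0],1],[[0,0,40],[0,0,0],1],[[0,0,48],[0,0,0],1],[[0,0,56],[0,0,0],1],[[0,0,64],[0,0,0],1],[[0,0,72],[0,0,0],1],[[0,0,80],[0,0,0],1],[[0,0,80],[0,0,0],1],[[0,0,80],[0,0,0],1]]'; python3 - <<'E'
from plant import *
from h import *
c=capture("wrist");np.savez(f"pics/wrist3.npz",**c)
cv2.imwrite("pics/wrist3.png",c["image"][:,:,::-1])
E
python3 go.py 460 -330 100 -83
```

```text
time: 19.8
tool_pos: [457.3, -309.5, 224.6]
tcp_rot: [-3.141, 0.001, -0.062]
contact_force: [0.3, 0.1, -0.8]
grip_width: 91.5
finger_force: 0.0
time: 21.0
tool_pos: [457.5, -309.4, 225.0]
tcp_rot: [3.141, 0.001, -1.449]
contact_force: [-0.6, -0.2, 0.4]
grip_width: 91.6
finger_force: 0.0
turn [ 0.03  0.03 -0.07] shift [0.0207 0.     0.1252] n 3.0 t 21.05 w 92.0 [ 457.6 -309.5  225.2] yaw -83.1 F [ 1.  -0.1 -0.2] 0.0
```

View pics/wrist3.png

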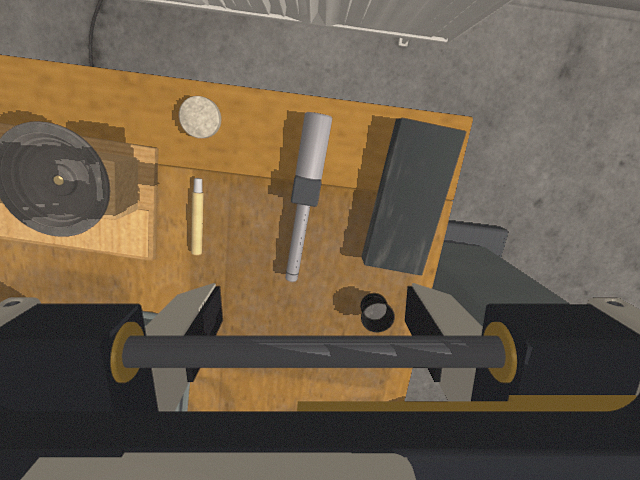

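The spindle is seen from above: thick end at (318,114), dark square at (306,191), thin end at (292,279). The dark stone stands to its right at (415,195), and the loupe is at (377,312).

```bash
python3 - <<'E'
from h import *
c=load("wrist3");im=c["image"];hsv=cv2.cvtColor(im,cv2.COLOR_RGB2HSV);P=cloud(c)
g=cv2.cvtColor(im,cv2.COLOR_RGB2GRAY)
m=np.zeros((480,640),np.uint8);m[172:212,285:325]=((g<110)&(hsv[...,1]<60))[172:212,285:325]
r=quad(c,m,(306,191),28);print("square",np.round(r[0],1),np.round(r[1],1),r[2])
print("thick/thin axis z14..",ray(c,[(318,114)],28),ray(c,[(292,278)],21))
q=rect(P,(410,500),(-420,-225),(17,34));xy=q[:,:2]
for y0 in range(-420,-225,15):
    k=(xy[:,1]>=y0)&(xy[:,1]<y0+15)
    if k.sum():print(y0+7,k.sum(),np.round([xy[k,0].min(),xy[k,0].max(),xy[k,0].mean(),q[k,2].max()]))
print("ends y",xy[:,1].min(),xy[:,1].max())
k=q[:,2]>8;print("fit",np.polyfit(xy[:,1],xy[:,0],1))
s=rect(P,(300,480),(-430,-230),(36,120));print("stone",np.round(s.min(0)),np.round(s.max(0)))
E
```

```text
square [ 467.9 -330.1] [39.5 27.5] 86.54248046875
thick/thin axis z14.. [[ 464.51877428 -407.01396169]] [[ 471.61814632 -232.77319162]]
-413 93 [451. 477. 465.  30.]
-398 443 [451. 478. 464.  30.]
-383 426 [452. 479. 465.  31.]
-368 406 [452. 479. 466.  30.]
-353 401 [453. 480. 467.  30.]
-338 418 [453. 482. 467.  31.]
-323 313 [454. 482. 468.  31.]
-308 168 [462. 476. 469.  23.]
-293 157 [463. 476. 470.  23.]
-278 157 [464. 477. 470.  23.]
-263 152 [464. 478. 471.  23.]
-248 144 [465. 478. 472.  23.]
-233 96 [466. 479. 472.  23.]
ends y -408.64464589051187 -228.7826955784755
fit [4.85141058e-02 4.83765725e+02]Traceback (most recent call last):
  File "<stdin>", line 13, in <module>
    return umr_minimum(a, axis, None, out, keepdims, initial, where)
ValueError: zero-size array to reduction operation minimum which has no identity
```

```bash
python3 go.py 467.6 -332.7 5 -92.8
```

```text
turn [0.03 0.03 9.73] shift [ 0.0243 -0.0073  0.2202] n 5.0 t 21.05 w 92.0 [ 457.6 -309.5  225.2] yaw -83.1 F [ 1.  -0.1 -0.2] 0.0
```

```bash
python3 -m handwheel '[[[0,0,5],[0.012,-0.004,0.03],0.75],[[0,0,9.7],[0.0243,-0.0073,0.07],0.75],[[0,0,9.7],[0.0243,-0.0073,0.11],0.75],[[0,0,9.7],[0.0243,-0.0073,0.15],0.75],[[0,0,9.7],[0.0243,-0.0073,0.165],0.75],[[0,0,9.7],[0.0243,-0.0073,0.17],0.75],[[0,0,9.7],[0.0243,-0.0073,0.17],0.75],[[0,0,9.7],[0.0243,-0.0073,0.17],0.75]]'; python3 go.py 467.6 -332.7 5 -92.8
```

```text
time: 21.85
tool_pos: [468.5, -333.5, 57.0]
tcp_rot: [-3.14, -0.002, -1.622]
contact_force: [0.4, 0.0, 0.5]
grip_width: 68.8
finger_force: 0.0
turn [-0.1  -0.09 -0.11] shift [-0.0009  0.0011  0.052 ] n 2.0 t 21.85 w 68.8 [ 468.5 -333.5   57. ] yaw -92.9 F [0.4 0.  0.5] 0.0
```

```bash
python3 -m handwheel '[[[0,0,0],[0,0.001,0.03],0.75],[[0,0,0],[0,0.001,0.046],0.75],[[0,0,0],[0,0.001,0.05],0.75],[[0,0,0],[0,0.001,0.05],0.75],[[0,0,0],[0,0.001,0.05],0.2],[[0,0,0],[0,0.001,0.05],0.2],[[0,0,0],[0,0.001,0.05],0.2],[[0,0,0],[0,0.001,0.05],0.2],[[0,0,0],[0,0.001,0.05],0.2],[[0,0,0],[0,0.001,0.05],0.2],[[0,0,0],[0,0.001,0.05],0.2],[[0,0,0],[0,0.001,0.05],0.2]]'; python3 go.py 467.6 -332.7 5 -92.8
```

```text
time: 23.05
tool_pos: [467.2, -333.0, 5.9]
tcp_rot: [-3.141, -0.0, -1.622]
contact_force: [2.3, 0.6, 1.6]
grip_width: 27.9
finger_force: 30.0
turn [-0.04 -0.03 -0.16] shift [-0.0003 -0.0004  0.0009] n 1.0 t 23.05 w 27.9 [ 467.2 -333.     5.9] yaw -93.0 F [2.3 0.6 1.6] 29.983177185058594
```

```bash
python3 -m handwheel '[[[0,0,0],[0,0,-0.04],0.2],[[0,0,0],[0,0,-0.08],0.2],[[0,0,0],[0,0,-0.12],0.2],[[0,0,0],[0,0,-0.16],0.2],[[0,0,0],[0,0,-0.19],0.2],[[0,0,-8],[0,0,-0.2],0.2],[[0,0,-16],[0,0,-0.2],0.2],[[0,0,-24],[0,0,-0.2],0.2],[[0,0,-32],[0,0,-0.2],0.2],[[0,0,-40],[0,0,-0.2],0.2],[[0,0,-48],[0,0,-0.2],0.2],[[0,0,-48],[0,0,-0.2],0.2]]'; python3 go.py 638.9 -10.3 206 86.8
```

```text
time: 24.25
tool_pos: [466.1, -332.3, 204.5]
tcp_rot: [3.141, 0.003, -0.783]
contact_force: [0.2, 0.2, -4.9]
grip_width: 27.7
finger_force: 30.0
turn [-1.9000e-01  1.1000e-01 -1.3169e+02] shift [-0.1048 -0.3501 -0.0013] n 8.0 t 24.25 w 27.7 [ 466.1 -332.3  204.5] yaw -44.9 F [ 0.2  0.2 -4.9] 29.97961163520813
```

```bash
python3 -m handwheel '[[[0,0,-8],[-0.01,-0.03,0],0.2],[[0,0,-16],[-0.02,-0.065,0],0.2],[[0,0,-24],[-0.03,-0.1,0],0.2],[[0,0,-32],[-0.042,-0.14,0],0.2],[[0,0,-40],[-0.054,-0.18,0],0.2],[[0,0,-48],[-0.066,-0.22,0],0.2],[[0,0,-56],[-0.078,-0.26,0],0.2],[[0,0,-64],[-0.09,-0.3,0],0.2],[[0,0,-72],[-0.105,-0.35,0],0.2],[[0,0,-80],[-0.105,-0.35,0],0.2],[[0,0,-88],[-0.105,-0.35,0],0.2],[[0,0,-88],[-0.105,-0.35,0],0.2]]'; python3 go.py 638.9 -10.3 120 86.8
```

```text
time: 25.45
tool_pos: [639.3, -10.4, 204.5]
tcp_rot: [-3.14, 0.002, 0.75]
contact_force: [-0.3, 0.4, -4.2]
grip_width: 28.1
finger_force: 30.0
turn [ -0.13   0.06 -43.83] shift [-0.0001 -0.0002  0.0845] n 2.0 t 25.45 w 28.1 [639.3 -10.4 204.5] yaw 43.0 F [-0.3  0.4 -4.2] 29.979591965675354
```

```bash
python3 -m handwheel '[[[0,0,-8],[0,0,0],0.2],[[0,0,-16],[0,0,0],0.2],[[0,0,-24],[0,0,0],0.2],[[0,0,-32],[0,0,0],0.2],[[0,0,-40],[0,0,0],0.2],[[0,0,-43.8],[0,0,0.02],0.2],[[0,0,-43.8],[0,0,0.06],0.2],[[0,0,-43.8],[0,0,0.09],0.2],[[0,0,-43.8],[0,0,0.105],0.2],[[0,0,-43.8],[0,0,0.11],0.2],[[0,0,-43.8],[0,0,0.11],0.2],[[0,0,-43.8],[0,0,0.11],0.2]]'; python3 go.py 638.7 -10.3 60 86.8
python3 - <<'E'
from plant import *
from h import *
c=capture("scene");np.savez("pics/scene2.npz",**c);im=c["image"][:,:,::-1]
cv2.imwrite("pics/scene2c.png",cv2.resize(im[160:310,180:340],None,fx=4,fy=4,interpolation=2))
E
```

```text
time: 26.65
tool_pos: [640.5, -11.3, 96.9]
tcp_rot: [3.14, 0.0, 1.513]
contact_force: [0.2, 0.2, -4.1]
grip_width: 28.0
finger_force: 30.0
turn [ 0.11  0.01 -0.09] shift [ 0.0009 -0.002   0.0369] n 1.0 t 26.65 w 28.0 [640.5 -11.3  96.9] yaw 86.7 F [ 0.2  0.2 -4.1] 29.981505274772644
```

View pics/scene2c.png

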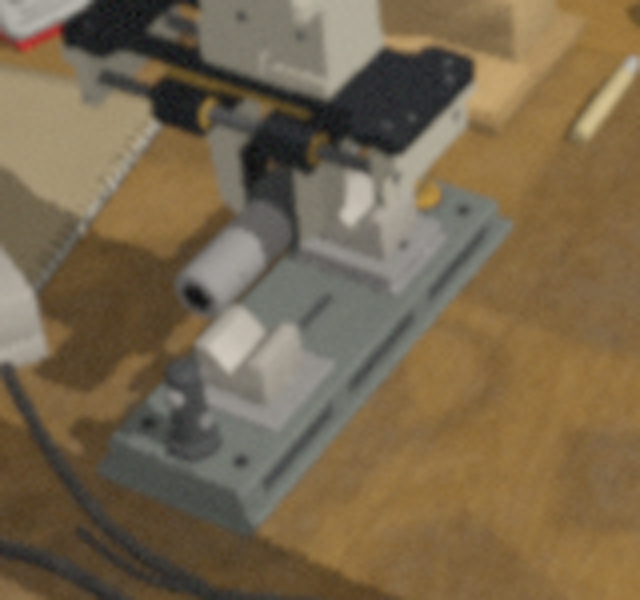

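The V-block on the stop pad is seated and square. The spindle is held level above it, with its bored thick end at (197,293) of the crop, towards the stop. I lower it.

```bash
python3 -m handwheel '[[[0,0,0],[0.0005,-0.001,0.01],0.2],[[0,0,0],[0.0005,-0.001,0.02],0.2],[[0,0,0],[0.0005,-0.001,0.028],0.2],[[0,0,0],[0.0005,-0.001,0.032],0.2],[[0,0,0],[0.0005,-0.001,0.034],0.2],[[0,0,0],[0.0005,-0.001,0.034],0.2],[[0,0,0],[0.0005,-0.001,0.034],0.2]]'; python3 go.py 638.7 -10.3 55 86.8
```

```text
time: 27.4
tool_pos: [639.1, -10.5, 62.0]
tcp_rot: [3.141, 0.0, 1.516]
contact_force: [0.6, 0.2, -5.2]
grip_width: 27.9
finger_force: 30.0
turn [0.03 0.01 0.04] shift [ 0.0001 -0.0004  0.007 ] n 1.0 t 27.4 w 27.9 [639.1 -10.5  62. ] yaw 86.8 F [ 0.6  0.2 -5.2] 29.981323778629303
```

```bash
python3 -m handwheel '[[[0,0,0],[0,0,0.002],0.2],[[0,0,0],[0,0,0.004],0.2],[[0,0,0],[0,0,0.0055],0.2],[[0,0,0],[0,0,0.0065],0.2],[[0,0,0],[0,0,0.0065],0.2],[[0,0,0],[0,0,0.0065],0.2]]'; python3 go.py 638.7 -10.3 55 86.8
```

```text
time: 28.0
tool_pos: [639.0, -10.4, 55.4]
tcp_rot: [3.141, 0.0, 1.516]
contact_force: [0.6, 0.8, -3.6]
grip_width: 27.9
finger_force: 30.0
turn [0.02 0.01 0.04] shift [ 0.0001 -0.0003  0.0004] n 1.0 t 28.0 w 27.9 [639.  -10.4  55.4] yaw 86.8 F [ 0.6  0.8 -3.6] 29.980832934379578
```

```bash
python3 -m handwheel '[[[0,0,0],[0,0,0.0005],0.2],[[0,0,0],[0,0,0.001],0.2],[[0,0,0],[0,0,0.001],0.2]]'; python3 go.py 638.7 -10.3 55 86.8
```

```text
time: 28.3
tool_pos: [639.2, -10.4, 55.1]
tcp_rot: [3.14, 0.0, 1.516]
contact_force: [-1.9, 0.7, 4.9]
grip_width: 27.9
finger_force: 30.0
turn [0.06 0.01 0.04] shift [ 0.0001 -0.0005  0.0001] n 1.0 t 28.3 w 27.9 [639.2 -10.4  55.1] yaw 86.8 F [-1.9  0.7  4.9] 29.98777449131012
```

```bash
python3 -m handwheel '[[[0,0,0],[0,0,0],0.6],[[0,0,0],[0,0,0],0.6],[[0,0,0],[0,0,0],0.6],[[0,0,0],[0,0,0],0.6],[[0,0,0],[0,0,-0.02],0.6],[[0,0,0],[0,0,-0.06],0.6],[[0,0,0],[0,0,-0.1],0.6],[[0,0,0],[0,0,-0.14],0.6],[[0,0,0],[0,0,-0.17],0.6],[[0,0,0],[-0.05,-0.05,-0.17],0.6],[[0,0,0],[-0.08,-0.1,-0.17],0.6],[[0,0,0],[-0.08,-0.1,-0.17],0.6]]'; python3 - <<'E'
from plant import *
from h import *
w=capture("wrist");c=capture("scene");np.savez("pics/w9.npz",**w);np.savez("pics/s9.npz",**c)
a=cv2.resize(c["image"][160:310,180:340],(400,375),interpolation=2);b=cv2.resize(w["image"],(400,300))
cv2.imwrite("pics/fin.png",np.vstack([a[:290],b])[:,:,::-1])
P=cloud(w);q=rect(P,(590,690),(-130,85),(64,90))
print(len(q));cen=np.array([638.2,-24.3]);d=np.array([np.cos(np.radians(86.8)),np.sin(np.radians(86.8))]);n=np.array([-d[1],d[0]])
t=(q[:,:2]-cen)@d;s=(q[:,:2]-cen)@n
for a in range(-100,100,20):
    k=(t>=a)&(t<a+20)
    if k.sum():print(a,k.sum(),"mid",round((s[k].min()+s[k].max())/2,1),"top",round(np.percentile(q[k,2],95),1))
print("ends",t.min(),t.max())
E
```

```text
time: 29.5
tool_pos: [532.1, -86.0, 224.3]
tcp_rot: [-3.141, 0.001, 1.515]
contact_force: [-0.7, 0.4, 0.5]
grip_width: 55.1
finger_force: 0.0
6947
-100 139 mid 0.0 top 71.9
-80 647 mid 0.2 top 71.6
-60 794 mid 0.1 top 71.6
-40 354 mid 0.1 top 71.8
-20 379 mid 0.0 top 71.7
0 888 mid 0.2 top 79.1
20 905 mid 0.2 top 78.8
40 917 mid 0.3 top 78.2
60 979 mid 0.0 top 78.1
80 557 mid 0.6 top 77.8
ends -89.81854272118494 109.71866450944135
```

View pics/fin.png

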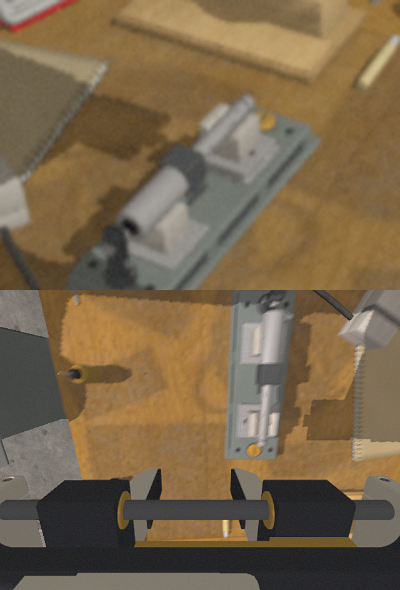

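The spindle sits in both vees, its thick end at (130,225) facing the stop and its square at (185,165) between the blocks. It measures level, lies within 1 mm of mid-bed, and the gripper is clear.

```bash
python3 -c "from plant import *;print(close_job())"
```

```text
the job is handed in; nothing more can be done
None
```

The spindle is set up level in both V-blocks, thick end to the stop, with the packing plate under the thin-end block; everything is released and the job was handed in at about 30 s, with no verdict returned.

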